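# Washers onto the transformer stud, heavier transformer to the camera

## Robot

A 6-joint arm with a two-finger parallel gripper is mounted at the origin on the work surface. World frame = base frame: x ahead of the robot, y to its left, z up, the work surface at z = 0. Lengths are in m, angles in degrees, forces in N, time in s.
With the tool pointing down it reaches from about 0.3 to 0.825 m from the base axis. Payload 5.4 kg.
Tool frame: the origin (TCP) lies midway between the tips of the shut fingers; the grasp point (between the pads) lies r.tcp_to_grasp behind it (r.tcp_to_grasp is the distance from the TCP to the grasp point, in m); z points along the fingers, y is the line along which they close (so a half turn about z gives the same grasp; the last joint's range is limited). The gripper opens to 92 mm and grips with 3 to 60 N. Pads are 20 mm wide; open, the fingers measure 128 mm over their backs; the gripper's body (75 mm by 189 mm) begins 69 mm behind the grasp point.
Start: joints at [-87.897, 9.076, 91.501, -0, 79.423, -12.038], TCP at [0.14, -0.558, 0.215] pointing down, gripper open.
Joint ranges: [-166.64, 166.64], [-54.1, 131.32], [10.49, 154.53], [-73.88, 253.88], [9.74, 151.15], [-171.62, 171.62]. Speed limits (degrees/s): [147.25, 147.25, 180, 180, 180, 180].

## Interface

Orientations are given as [roll, pitch, yaw] about the fixed x, y, z axes, in that order (R = Rz(yaw) Ry(pitch) Rx(roll)).
In Python, from rig import telemetry, imaging, workorder, r gives the robot as it stands. The module is installed in compiled form; this text tells all that it offers.
- The arm moves only by the tool servo_tool, never from a script. Its arguments are lists of equal length, an entry for each row: "linear": the shift along the tool's x, y, z in cm, a list of three; "spin": the turn about the tool's z in degrees. A call has exactly 5 rows; each row shifts and turns the commanded pose from where the row before left it, along the tool's axes as they then stand; what a row does not reach is not made up. A row lasts 1/12 s, in which the tool goes at most 41.7 mm and 7.16 degrees, less where a joint would pass 70% of its speed; a pose out of reach is approached as far as the arm can. A call is refused whole if a number of a shift passes 4.17 or a number of a turn 7.16, either way. A call with a gripper value outside its range is refused whole. "fingers" is the opening, from -1 (shut) to 1 (fully open), set as the call begins (left out, the last holds). The fingers move at their own pace and stop on an object; "squeeze" is the grip in N (left out, the last holds). Time passes only in rows, so rows that do not move let the fingers close, or fill a call up. It gives the time, the measured TCP pose, the force, the opening and the grip force at its end, in the units of the state.
- telemetry.sense(): the state, without advancing time (a new reading comes with each control period).
- imaging.snapshot(name): name is "side" or "top" or "wrist"; returns a dict with "color" (420x560x3 uint8, red, green, blue), "fx", "fy", "cx", "cy" (pixels), "k1" (the pictures are not rectified: a ray, as slopes to the right and down, at radius r is drawn at 1 + k1 r^2 times it, then the intrinsics apply), "eye" and "attitude" of the camera in the world. Camera axes: x right, y up, looking along -z (the intrinsics and any distortion apply to the point x, -y, -z); pixel columns grow to the right and rows downward; lengths in m; the calibration is good to about 2 mm. A picture is of the moment at which its call begins. There is no depth.
- workorder.job_done(): hands the job in; it is judged then, once.
The state is a dict: "time_s": time; "qpos": joint angles; "dq": joint speeds; "tau": joint torques, N m; "tool_pos": TCP position; "tcp_rot": TCP orientation; "contact_force": force on the tool from outside, world axes, zero at the start; "moment": the same for the moment, N m; "gripper_width": opening from 0.0 (shut) to 1.0 (fully open); "grip_force": force on a finger pad.
Only numpy, scipy, OpenCV 4.12 (cv2) and the standard library are available. Lean on these libraries where they do the work, as an engineer would, in place of code of your own. Each camera call takes 0.05 s, during which the arm holds its last target. There are 200 camera calls.

## Task

Get the open amplifier chassis ready for its transformer: thread the bright steel washer down the upright stud until it lies fully home on the chassis floor, let go of it, then thread the red-brown fibre washer down until it lies fully home on the steel one, and let go. The two black sealed transformers have lost their labels, so next lift them clear of the mat one after the other, each at least 4 cm, to feel which is the heavier; always stand a transformer back upright on the mat instead of dropping it, and finish with the lighter one standing on the mat and the heavier one held up in the gripper for the build photo: upright, still, in front of the bench camera, centred on the lens and about 20 cm from it, and still held there when the program ends. Leave the camera and everything else on the bench alone.

Things in the scene. Friction and masses are not known exactly. Their poses are not given: they have to be found in the camera images.
- chassis: open amplifier chassis, fixed. Aluminium floor 150 (x) by 270 (y) mm, its top 9 mm above the mat; end panels at y = -135 (with knob) and +135 mm reach 58 mm above the mat; the long sides are open. Green board with parts up to 52 mm above the mat at y > 20 mm, bare floor and the stud on the other half. Origin: centre of its underside, on the mat; z up.
- stud_base (a point): foot of the upright steel stud, on its axis at the chassis floor (x -20, y -55, z 9 mm in the chassis frame); axes as the chassis. Stud 10 mm thick, 46 mm high, its top 7 mm tapered to 5 mm. From stud axis to the near end panel 80 mm, to the near open side 55 mm, to the circuit board 78 mm.
- stud_tip (a point): top of the stud, on its axis, 46 mm above stud_base
- steel_washer: bright steel washer, loose, lying flat: 44 mm across, 14 mm hole, 6 mm thick, 62 g. Origin: centre of its underside, z up its axis. Goes on the stud first.
- fibre_washer: red-brown rigid fibre washer, loose, lying flat: 48 mm across, 14 mm hole, 7 mm thick, 18 g. Origin: centre of its underside, z up its axis. Goes on the stud second.
- transformer_1: one of two look-alike sealed transformers: black round case 60 mm across, 34 mm high, 14 mm hole down its middle, tan lid with four 3 mm brass tabs; the core inside has a little play. Stands upright on the mat. Origin: centre of its underside, z up its axis. One weighs 190 to 235 g, the other 370 to 435 g; looks, names and places do not tell which.
- transformer_2: one of two look-alike sealed transformers: black round case 60 mm across, 34 mm high, 14 mm hole down its middle, tan lid with four 3 mm brass tabs; the core inside has a little play. Stands upright on the mat. Origin: centre of its underside, z up its axis. One weighs 190 to 235 g, the other 370 to 435 g; looks, names and places do not tell which.
- transformer_1_mid (a point): middle of transformer_1, 17 mm above its underside
- mat: grey bench mat, fixed, 600 by 1200 mm, under everything named here. Its origin lies on the bench at the middle of its underside; its top is 2 mm above the bench (z = 0.002).
- transformer_2_mid (a point): middle of transformer_2, 17 mm above its underside
- camera: bench camera on a gooseneck, fixed on the mat: dark round foot 110 mm across, blue 62 mm camera housing with an 80 mm ring light (white) round the lens, 200 mm above the mat. Origin: centre of the foot's underside; the lens looks level along the body's own -x.
- lens (a point): middle of the camera lens' front, 100 mm along the camera's -x from its foot's centre and 200 mm above the mat; axes as the camera, so the point 200 mm in front of it is x = -200 mm in this frame.
- clamp_plate: bystander: stepped brass clamp plate, 62 mm across, 6 mm high, 15 mm hole, lying on the mat. It goes on later; leave it. Origin: centre of its underside.
- nut: bystander: brass hexagon nut, 20 mm across its corners, 8 mm high. Origin: centre of its underside.
- screwdriver: bystander: screwdriver with a yellow handle, 200 mm long, lying along its x. Origin: under its middle.
- solder_reel: bystander: orange reel of solder wire, 60 mm across, 42 mm high, standing on its flange. Origin: centre of its underside.
- multimeter: bystander: yellow multimeter lying on its back, 180 (x) by 85 by 43 mm. Origin: centre of its underside.
- cutters: bystander: side cutters with red handles, 125 mm long (x), 10 mm high. Origin: on the mat by the pivot.
- led_panel: bystander: blue LED circuit board, 80 (x) by 100 (y) mm, 12 mm high. Origin: centre of its underside.
There are look-alikes about, which are no part of the job. Leave any blue or purple look-alike of the fibre_washer alone.

How it is judged:
By the outcome, as a careful person would: the job done as asked, in the order asked, and still so for the second after the job is handed in, while the arm keeps its last pose, push and grip.
It also fails if it takes over 72 s, if anything falls off the work surface, if the arm or the gripper's body presses on something with over 40 N, if the wrist force passes 120 N, or if a joint passes its speed limit or range.

## Working session

There is one attempt and no reset: what is moved stays moved. The work goes in short steps, Python scripts to look and compute and a tool call to move; the robot and the scene stay as the last step left them, time stands still between calls to the robot, and variables do not carry over. Pictures are saved under pics/ and viewed, at most 10 in all, crops included, and the job is handed in when it is done.

Besides the shell and the picture viewer there is one more tool, called after "Emit:" as a command line: name --pt "numbers of a row" for each row, then --argument value for the rest. servo_tool: Moves the arm, as the interface text tells. Its arguments: {"type":"object","properties":{"linear":{"type":"array"},"spin":{"type":"array"},"fingers":{"type":"number"},"squeeze":{"type":"number"}},"required":["linear","spin"]}

```bash
mkdir -p pics
cat > h.py <<'E'
from rig import telemetry, imaging, workorder, r
import numpy as np, cv2, json, pickle
from scipy.spatial.transform import Rotation as R
def snap(n,f=None):
    s=imaging.snapshot(n); 
    if f: cv2.imwrite('pics/%s.png'%f,s['color'][:,:,::-1]); pickle.dump(s,open('pics/%s.pkl'%f,'wb'))
    return s
def load(f): return pickle.load(open('pics/%s.pkl'%f,'rb'))
def rot(s):
    a=np.array(s['attitude'],float)
    return a if a.shape==(3,3) else R.from_euler('xyz',a,degrees=True).as_matrix()
def ray(s,u,v):
    d=np.array([(u-s['cx'])/s['fx'],(v-s['cy'])/s['fy']]); p=d.copy()
    for _ in range(30): p=d/(1+s['k1']*(p@p))
    w=rot(s)@np.array([p[0],-p[1],-1]); return np.array(s['eye'],float),w/np.linalg.norm(w)
def at(s,u,v,z):
    e,w=ray(s,u,v); return e+w*(z-e[2])/w[2]
def tri(obs):
    A=np.zeros((3,3));b=np.zeros(3);L=[]
    for s,u,v in obs:
        e,w=ray(s,u,v);P=np.eye(3)-np.outer(w,w);A+=P;b+=P@e;L.append((e,P))
    x=np.linalg.solve(A,b); return x,[round(1000*np.linalg.norm(P@(x-e)),1) for e,P in L]
def proj(s,p):
    c=rot(s).T@(np.array(p)-s['eye']); q=np.array([c[0],-c[1]])/-c[2]; q=q*(1+s['k1']*(q@q))
    return [q[0]*s['fx']+s['cx'],q[1]*s['fy']+s['cy']]
E
python3 - <<'E'
from h import *
print(telemetry.sense(), r.tcp_to_grasp)
ims=[snap(n,n+'0') for n in('top','side','wrist')]
for s in ims: print({k:v for k,v in s.items() if k!='color'})
E
```

```text
{'time_s': 0.0, 'qpos': array([-8.78960340e+01,  9.10936718e+00,  9.15721753e+01, -7.31943664e-04,
        7.94211832e+01, -1.20379108e+01]), 'dq': array([ 0.02134291, -0.00993263, -0.08424056, -0.07493577, -0.04747329,
        0.1346473 ]), 'tau': array([-8.08276200e-04, -3.85584855e+01, -3.22104406e+01,  6.99334801e-02,
        3.80573329e-02, -1.34694592e-04]), 'tool_pos': array([ 0.14043793, -0.55695152,  0.21365108]), 'tcp_rot': array([-1.79899383e+02, -2.07208877e-02,  1.41419937e+01]), 'contact_force': array([ 0.12418511,  0.24819564, -0.23539048]), 'moment': array([-0.01870726, -0.0499842 , -0.04573319]), 'grip_force': 0.0, 'gripper_width': 0.9952457139350572} 0.0187
{'fx': 444.41401964179295, 'fy': 444.41401964179295, 'cx': 278.5312004590766, 'cy': 205.07542894887294, 'k1': -0.041284724975606486, 'eye': array([0.25796361, 0.02617265, 1.76000693]), 'attitude': array([ 10.06675887,   0.38989275, -90.01008167])}
{'fx': 390.4563088531289, 'fy': 390.4563088531289, 'cx': 282.4187998340219, 'cy': 212.00599151532307, 'k1': 0.031247506489594158, 'eye': array([ 0.4483289 , -0.81482412,  0.8421813 ]), 'attitude': array([51.26718294,  0.13163101, -4.6026992 ])}
{'fx': 312.2840328654717, 'fy': 312.2840328654717, 'cx': 281.8475639753128, 'cy': 207.7915367958726, 'k1': 0.013897119359681433, 'eye': array([ 0.21404139, -0.53951196,  0.38283828]), 'attitude': array([-15.64625624,   0.14678312, -75.94734382])}
```

View pics/top0.png

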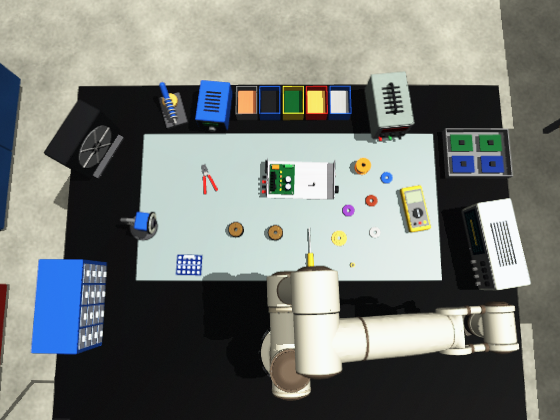

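View pics/side0.png

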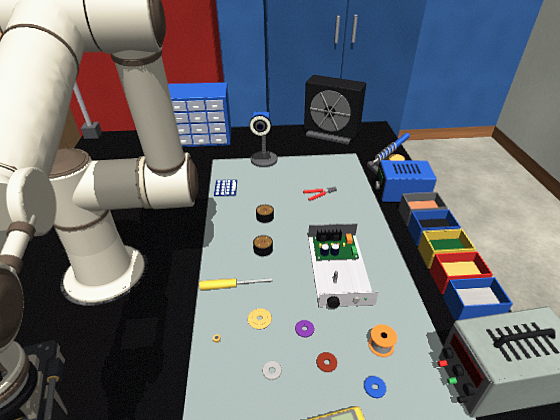

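The top view shows the steel washer (375,232), the red-brown washer (371,200), transformers (236,229) and (275,232), and the stud at about (311,184). The ring look-alikes are purple (348,211), blue (386,178) and the brass clamp plate (339,238). Only (371,200) is red-brown, and only (375,232) is bright steel. I'll confirm both in enlarged crops.

Run:
```python
from h import *
t=load('top0')['color'][:,:,::-1]; s=load('side0')['color'][:,:,::-1]
cv2.imwrite('pics/tc.png',cv2.resize(t[155:250,220:395],None,fx=4.5,fy=4.5,interpolation=cv2.INTER_CUBIC))
cv2.imwrite('pics/sc.png',cv2.resize(s[195:395,235:405],None,fx=3,fy=3,interpolation=cv2.INTER_CUBIC))
```

```text
(no output)
```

View pics/tc.png

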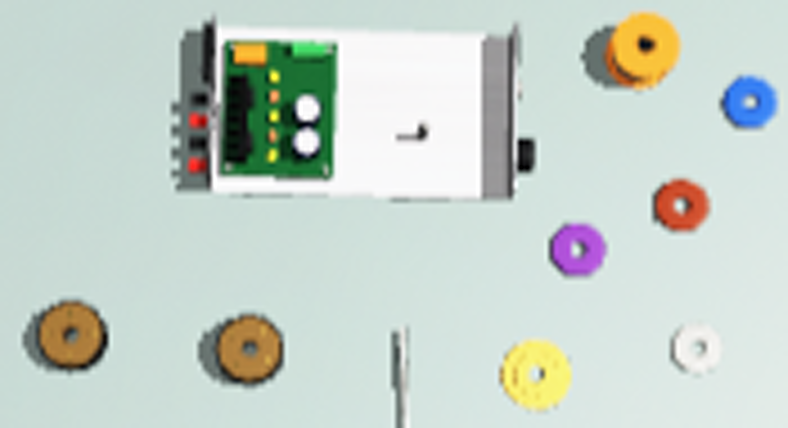

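View pics/sc.png

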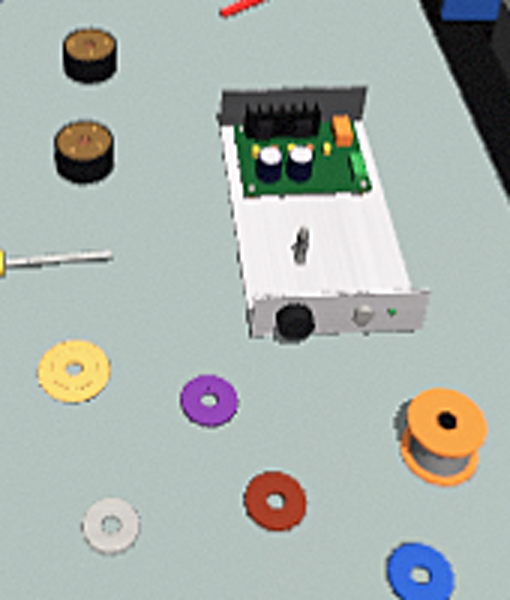

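The crops confirm the steel washer, the one red-brown washer (purple and blue are separate rings), two tan-lidded transformers and the stud (tip near side crop (303,231), top crop (422,128)). Next I triangulate them.

Run:
```python
from h import *
t=load('top0');s=load('side0')
T=lambda u,v:((u+.5)/4.5-.5+220,(v+.5)/4.5-.5+155)
S=lambda u,v:((u+.5)/3-.5+235,(v+.5)/3-.5+195)
for n,a,b in [('steel',(697,348),(112,526)),('fibre',(682,205),(276,502)),('TB lid',(249,348),(84,137)),('TA lid',(71,335),(89,42)),('tip',(423,127),(303,230)),('panelcornerNR top',(516,25),(428,292)),('panelcorner NL top',(511,198),(248,295)),('purple',(578,250),(209,401))]:
    x,e=tri([(t,*T(*a)),(s,*S(*b))]); print(n,x.round(4),e)
# centroid by color
def cen(im,box,f):
    c=im['color'].astype(int);u0,v0,u1,v1=box;c=c[v0:v1,u0:u1];m=f(c[...,0],c[...,1],c[...,2]).astype(np.uint8)
    m_=np.argwhere(m); (v,u)=m_.mean(0); return u+u0,v+v0,len(m_)
red=lambda r,g,b:(r>g*1.6)&(r>90)&(r>b*1.6)
a=cen(t,(360,190,385,210),red);b=cen(s,(310,350,342,376),red);print('fibre',a,b,tri([(t,*a[:2]),(s,*b[:2])]))
# chassis floor corners top view, corner frame
for uv in [(335,25+4),(482,30),(483,196),(336,192)]: print(at(t,*T(*uv),0.011).round(4))
print('ring',at(t,143,221,.2), proj(t,[.5,.5,.2]))
for x in ((260,125),): e,w=ray(s,*x); print([ (e+w*k).round(3) for k in np.linspace(1.3,1.7,9)])
```

```text
steel [ 0.4607 -0.3432  0.0041] [np.float64(0.1), np.float64(0.1)]
fibre [ 0.5883 -0.3344  0.005 ] [np.float64(0.7), np.float64(0.7)]
TB lid [0.4569 0.0518 0.0396] [np.float64(0.3), np.float64(0.3)]
TA lid [0.4685 0.2061 0.0391] [np.float64(0.2), np.float64(0.2)]
tip [ 0.6497 -0.1005  0.0511] [np.float64(0.5), np.float64(0.5)]
panelcornerNR top [ 0.7409 -0.1834  0.056 ] [np.float64(0.2), np.float64(0.2)]
panelcorner NL top [ 0.5865 -0.1755  0.057 ] [np.float64(0.8), np.float64(0.8)]
purple [ 0.548  -0.2403  0.0044] [np.float64(0.5), np.float64(0.5)]
fibre (np.float64(370.77777777777777), np.float64(200.03333333333333), 90) (np.float64(326.4300699300699), np.float64(361.6118881118881), 286) (array([ 0.58849986, -0.33293523,  0.0043916 ]), [np.float64(1.2), np.float64(1.2)])
[ 0.7503 -0.0252  0.011 ]
[ 0.7492 -0.1581  0.011 ]
[ 0.5963 -0.156   0.011 ]
[ 0.6001 -0.0251  0.011 ]
ring [0.47794294 0.51980069 0.2       ] [np.float64(148.81353854348592), np.float64(214.87936019612)]
[array([0.468, 0.352, 0.269]), array([0.469, 0.397, 0.247]), array([0.47 , 0.442, 0.225]), array([0.47 , 0.487, 0.203]), array([0.471, 0.532, 0.181]), array([0.472, 0.576, 0.159]), array([0.473, 0.621, 0.137]), array([0.473, 0.666, 0.115]), array([0.474, 0.711, 0.093])]
```

Run:
```python
from h import *
t=load('top0')['color'][:,:,::-1]; s=load('side0')['color'][:,:,::-1]; 
a=cv2.resize(t[195:255,110:170],(400,400),interpolation=cv2.INTER_CUBIC)
b=cv2.resize(s[105:175,230:300],(400,400),interpolation=cv2.INTER_CUBIC)
cv2.imwrite('pics/cam.png',np.hstack([a,b]))
```

```text
(no output)
```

View pics/cam.png

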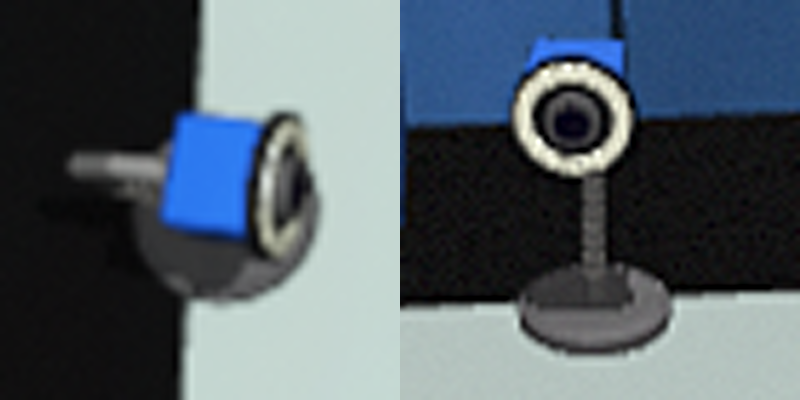

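Cross-view residuals are under 1 mm and the heights fit: washers about 4–5 mm, lids about 39 mm, stud tip about 51 mm. Now I go above the steel washer, squaring the tool to the world axes.

Emit:
servo_tool --pt "0 0 0" --pt "0 0 0" --pt "3.2 -2.14 0" --pt "3.2 -2.14 0" --pt "3.2 -2.14 0" --spin '[7.07,7.07,0,0,0]' --fingers 1

```text
time_s: 0.57
tool_pos: [0.237, -0.4924, 0.2142]
tcp_rot: [-180.0, -0.0, -0.1]
contact_force: [1.1, -1.5, -0.2]
gripper_width: 0.997
grip_force: 0.0
```

Emit:
servo_tool --pt "3.2 -2.14 0" --pt "3.2 -2.14 0" --pt "3.2 -2.14 0" --pt "3.2 -2.14 0" --pt "3.2 -2.14 0" --spin '[0,0,0,0,0]'

```text
time_s: 0.98
tool_pos: [0.3977, -0.3848, 0.2144]
tcp_rot: [-180.0, 0.0, -0.0]
contact_force: [2.0, -0.1, 0.2]
gripper_width: 0.998
grip_force: 0.0
```

Emit:
servo_tool --pt "3.2 -2.14 0" --pt "3.2 -2.14 0" --pt "0 0 0" --pt "0 0 0" --pt "0 0 0" --spin '[0,0,0,0,0]'

```text
time_s: 1.4
tool_pos: [0.46, -0.3436, 0.2142]
tcp_rot: [-180.0, 0.1, 0.0]
contact_force: [0.6, -0.4, 0.4]
gripper_width: 1.002
grip_force: 0.0
```

Run:
```python
from h import *
s=snap('wrist','w1'); print(s['eye'],s['attitude'])
t=load('top0');q=telemetry.sense();print(q['tool_pos'],q['tcp_rot'],q['qpos'])
for n,p in [('steel',[.4607,-.3432,.008]),('fibre',[.5883,-.3344,.009]),('TCP',q['tool_pos'])]: print(n,proj(s,p))
# camera: foot & lens
s=load('side0')
f=tri([(t,110+228*.15,195+208*.15),(s,230+195*.175,105+308*.175)]); l=tri([(t,110+290*.15,195+186*.15),(s,230+172*.175,105+122*.175)])
print(f,l)
```

```text
[ 0.53607611 -0.34438549  0.38323576] [-1.57300498e+01  5.47431178e-02 -9.00644128e+01]
[ 0.45961632 -0.34409814  0.21432825] [-1.79991885e+02  4.27781008e-02 -5.01294625e-02] [-4.88592481e+01  8.99650098e+00  9.16212632e+01 -2.73115851e-02
  7.94165162e+01  4.11959087e+01]
steel [np.float64(281.24013467578675), np.float64(183.91599124094154)]
fibre [np.float64(273.0832881990313), np.float64(70.52081828379778)]
TCP [np.float64(281.7793835221846), np.float64(255.17440904038529)]
(array([0.48340189, 0.57421518, 0.00910287]), [np.float64(0.5), np.float64(0.5)]) (array([0.4707184 , 0.48147522, 0.20072355]), [np.float64(0.3), np.float64(0.3)])
```

View pics/w1.png

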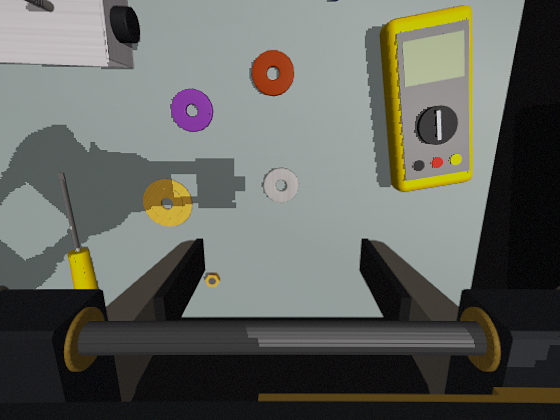

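The wrist view shows the steel hole at (281,185) and the fibre hole at (273,73), 1–2 px from prediction. The stud is at the upper left, and nothing stands beside the steel washer.

Run:
```python
from h import *
w=load('w1');t=load('top0');s=load('side0')
T=lambda u,v:(t,(u+.5)/4.5-.5+220,(v+.5)/4.5-.5+155)
S=lambda u,v:(s,(u+.5)/3-.5+235,(v+.5)/3-.5+195)
c=w['color'].astype(int)
red=(c[...,0]>1.6*c[...,1])&(c[...,0]>90);red[:40]=0;red[110:]=0;red[:,:240]=0;red[:,310:]=0
v,u=np.argwhere(red).mean(0);print('red',u,v)
# steel mask: difference from mat hue (mat greenish): low g-r
m=((c[...,1]-c[...,0])<6)&(c[...,0]>120);m[:160]=0;m[210:]=0;m[:,:258]=0;m[:,304:]=0
v2,u2=np.argwhere(m).mean(0);print('steel',u2,v2,m.sum())
print('steel',at(w,281,185,.007),at(w,u2,v2,.007),tri([T(697,348),S(112,526),(w,281,185)]))
print('fibre',at(w,273,73,.008),at(w,u,v,.008),tri([T(682,205),S(276,502),(w,273,73)]))
```

```text
red 272.4907475943745 72.2960769800148
steel 280.96457142857145 184.83542857142857 875
steel [ 0.45914761 -0.34290011  0.007     ] [ 0.45935304 -0.34285705  0.007     ] (array([ 0.46001759, -0.34316709,  0.00515852]), [np.float64(0.7), np.float64(0.8), np.float64(1.3)])
fibre [ 0.58590716 -0.33425784  0.008     ] [ 0.58662783 -0.33369924  0.008     ] (array([ 0.58762533, -0.33430263,  0.00508235]), [np.float64(1.4), np.float64(0.2), np.float64(1.3)])
```

Emit:
servo_tool --pt "0 -0.1 4" --pt "0 0 4" --pt "0 0 4" --pt "0 0 4" --pt "0 0 3" --spin '[0,0,0,0,0]'

```text
time_s: 1.87
tool_pos: [0.4579, -0.3424, 0.0213]
tcp_rot: [-179.9, 0.1, -0.1]
contact_force: [-0.0, 0.1, -0.9]
gripper_width: 0.998
grip_force: 0.0
```

Emit:
servo_tool --pt "0 0 1" --pt "0 0 0.6" --pt "0 0 0.3" --pt "0 0 0" --pt "0 0 0" --spin '[0,0,0,0,0]'

```text
time_s: 2.28
tool_pos: [0.4616, -0.3442, 0.0079]
tcp_rot: [179.8, -0.1, -0.0]
contact_force: [-0.5, 0.0, -0.6]
gripper_width: 0.998
grip_force: 0.0
```

Emit:
servo_tool --pt "0 0 0" --pt "0 0 0" --pt "0 0 0" --pt "0 0 0" --pt "0 0 0" --spin '[0,0,0,0,0]' --fingers -1 --squeeze 15

```text
time_s: 2.7
tool_pos: [0.4606, -0.3426, 0.0059]
tcp_rot: [180.0, -0.0, 0.0]
contact_force: [0.7, 0.4, -0.2]
gripper_width: 0.658
grip_force: 0.0
```

Emit:
servo_tool --pt "0 0 0.1" --pt "0 0 0" --pt "0 0 0" --pt "0 0 0" --pt "0 0 0" --spin '[0,0,0,0,0]'

```text
time_s: 3.12
tool_pos: [0.4604, -0.3425, 0.0045]
tcp_rot: [-180.0, 0.0, 0.0]
contact_force: [-1.1, -0.1, -0.4]
gripper_width: 0.458
grip_force: 15.0
```

Emit:
servo_tool --pt "0 0 0" --pt "0 0 0" --pt "0 0 -1" --pt "0 0 -2" --pt "0 0 -4" --spin '[0,0,0,0,0]'

```text
time_s: 3.53
tool_pos: [0.4577, -0.3396, 0.0714]
tcp_rot: [-179.6, 0.4, -0.0]
contact_force: [-0.2, -0.8, -0.2]
gripper_width: 0.456
grip_force: 15.0
```

Emit:
servo_tool --pt "0 0 -4" --pt "0 0 -2" --pt "0 0 0" --pt "0 0 0" --pt "0 0 0" --spin '[0,0,0,0,0]'

```text
time_s: 3.95
tool_pos: [0.4598, -0.3418, 0.1334]
tcp_rot: [-179.9, 0.1, -0.0]
contact_force: [0.6, 1.4, -1.2]
gripper_width: 0.462
grip_force: 15.0
```

Run:
```python
from h import *
w=snap('wrist','w2');q=telemetry.sense();print(q['tool_pos'],q['gripper_width'],q['grip_force'])
print(proj(w,q['tool_pos']))
cv2.imwrite('pics/w2c.png',w['color'][:,:,::-1])
```

```text
[ 0.45942071 -0.34143494  0.13263172] 0.46303976956756854 14.999906760058366
[np.float64(280.35395118707754), np.float64(254.43592353926556)]
```

View pics/w2c.png

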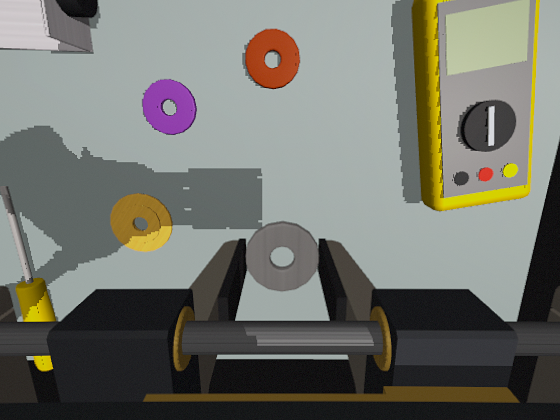

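The steel washer sits level between the pads, hole at (282,257). Next I hover short of the stud to measure its tip with the wrist camera.

Emit:
servo_tool --pt "0.93 -1.72 0" --pt "1.86 -3.45 0" --pt "1.86 -3.45 0" --pt "1.86 -3.45 0" --pt "1.86 -3.45 0" --spin '[0,0,0,0,0]'

```text
time_s: 4.42
tool_pos: [0.5433, -0.1851, 0.1323]
tcp_rot: [-179.9, 0.2, -0.0]
contact_force: [0.2, 0.6, -1.0]
gripper_width: 0.458
grip_force: 15.0
```

Emit:
servo_tool --pt "1.86 -3.45 0" --pt "1.86 -3.45 0" --pt "0.93 -1.72 0" --pt "0 0 0" --pt "0 0 0" --spin '[0,0,0,0,0]'

```text
time_s: 4.83
tool_pos: [0.5896, -0.1001, 0.1325]
tcp_rot: [-179.9, 0.2, 0.1]
contact_force: [-0.2, -0.1, -0.9]
gripper_width: 0.459
grip_force: 15.0
```

Run:
```python
from h import *
w2=load('w2');print('hole vs tcp',at(w2,282,257,.1356)-np.array([.4594,-.3414,.1326]))
w=snap('wrist','w3');q=telemetry.sense();print(q['tool_pos'],q['gripper_width'])
print('tip',proj(w,[.65,-.1005,.057]),'foot',proj(w,[.65,-.1005,.011]))
c=w['color'][:,:,::-1]
u,v=map(int,proj(w,[.65,-.1005,.04]))
cv2.imwrite('pics/w3c.png',np.hstack([cv2.resize(c,(400,300)),cv2.resize(c[v-50:v+50,u-50:u+50],(400,400),interpolation=cv2.INTER_CUBIC)[:300]]) if 0 else cv2.resize(c[max(0,v-100):v+110,u-140:u+140],None,fx=2.8,fy=2.8,interpolation=cv2.INTER_CUBIC)); print(u-140,max(0,v-100))
```

```text
hole vs tcp [-0.00025613 -0.00101071  0.003     ]
[ 0.58944434 -0.1011709   0.13282823] 0.4610193601468493
tip [np.float64(281.97252754533497), np.float64(140.72411417811952)] foot [np.float64(282.03692508084265), np.float64(137.30472226416452)]
141 39
```

View pics/w3c.png

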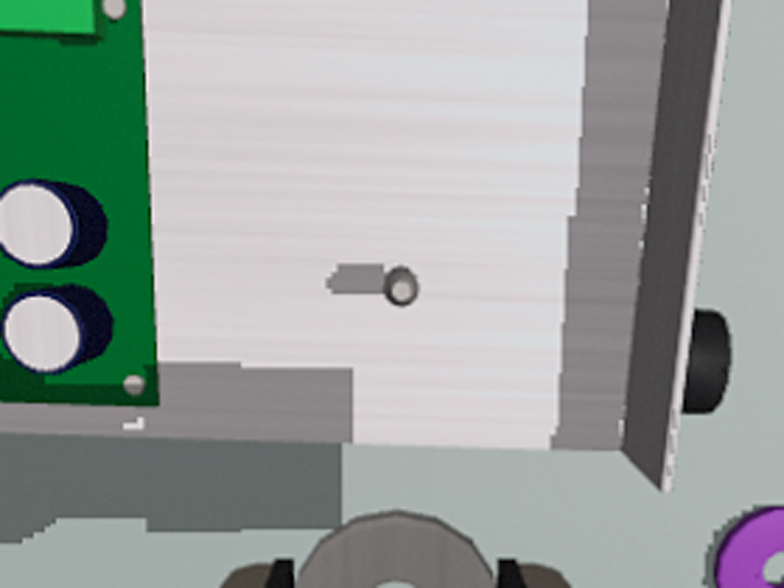

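Run:
```python
from h import *
w=load('w3');p=at(w,282,257,.1358);t=at(w,284.25,141.5,.057);print(p,t,t-p)
```

```text
[ 0.58951783 -0.10066435  0.1358    ] [ 0.64941936 -0.10224613  0.057     ] [ 0.05990154 -0.00158178 -0.0788    ]
```

Emit:
servo_tool --pt "1.5 0 0" --pt "3 0.1 1" --pt "1.5 0 2" --pt "0 0 2" --pt "0 0 1.2" --spin '[0,0,0,0,0]'

```text
time_s: 5.3
tool_pos: [0.649, -0.1036, 0.0693]
tcp_rot: [-179.9, 0.2, -0.1]
contact_force: [-1.0, 0.3, -1.8]
gripper_width: 0.462
grip_force: 15.0
```

Emit:
servo_tool --pt "0 0 0" --pt "0 0 0" --pt "0 0 0" --pt "0 0 0" --pt "0 0 0" --spin '[0,0,0,0,0]'

```text
time_s: 5.72
tool_pos: [0.6513, -0.1026, 0.0742]
tcp_rot: [180.0, -0.1, -0.0]
contact_force: [-1.4, -0.5, -0.8]
gripper_width: 0.458
grip_force: 15.0
```

Run:
```python
from h import *
w=snap('wrist','w4');q=telemetry.sense();print(q['tool_pos'],q['gripper_width'],q['contact_force'])
c=w['color'][:,:,::-1]
cv2.imwrite('pics/w4c.png',cv2.resize(c[215:300,240:325],(510,510),interpolation=cv2.INTER_CUBIC))
z=q['tool_pos'][2];p=at(w,282,257,z+.003);print(p)
print('if aligned tip at',proj(w,[p[0],p[1],.057]),'tip est',proj(w,[.6494,-.1022,.057]),proj(w,[.6494,-.1022,.011]))
```

```text
[ 0.65124533 -0.10246135  0.07400179] 0.4574430830738745 [ 0.03871615 -0.17839308 -0.64015335]
[ 0.65100057 -0.10322564  0.07700179]
if aligned tip at [np.float64(281.9815946315035), np.float64(243.88380220603878)] tip est [np.float64(280.3874572656815), np.float64(246.21292077217493)] [np.float64(280.64507896342354), np.float64(223.52596308457873)]
```

View pics/w4c.png

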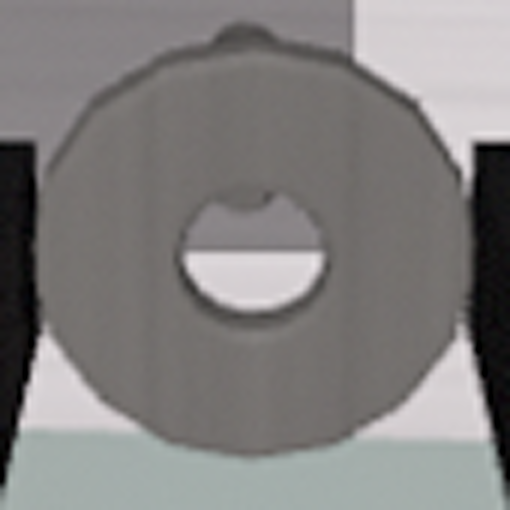

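The stud's lower tip edge shows in the hole at crop (245,207), while the hole centre is at (255,252). The washer must shift about 1.5 mm in -x and 1 mm in +y.

Emit:
servo_tool --pt "-0.15 -0.1 0.3" --pt "0 0 0.6" --pt "0 0 0.6" --pt "0 0 0.6" --pt "0 0 0.4" --spin '[0,0,0,0,0]'

```text
time_s: 6.18
tool_pos: [0.6484, -0.1009, 0.0461]
tcp_rot: [-180.0, 0.1, 0.0]
contact_force: [-0.2, 0.4, -0.4]
gripper_width: 0.457
grip_force: 15.0
```

Emit:
servo_tool --pt "0 0 0" --pt "0 0 0" --pt "0 0 0" --pt "0 0 0" --pt "0 0 0" --spin '[0,0,0,0,0]'

```text
time_s: 6.6
tool_pos: [0.6494, -0.1013, 0.048]
tcp_rot: [180.0, -0.0, -0.0]
contact_force: [0.2, 0.0, -0.0]
gripper_width: 0.463
grip_force: 15.0
```

Run:
```python
from h import *
w=snap('wrist','w5');q=telemetry.sense();print(q['tool_pos'],q['gripper_width'],q['contact_force'],q['moment'])
c=w['color'][:,:,::-1]
cv2.imwrite('pics/w5c.png',cv2.resize(c[200:300,230:330],(500,500),interpolation=cv2.INTER_CUBIC))
```

```text
[ 0.64937541 -0.10119823  0.04795076] 0.4602754840587932 [ 0.15248003 -0.1888665  -0.79443438] [-0.00340414  0.04465361  0.00130658]
```

View pics/w5c.png

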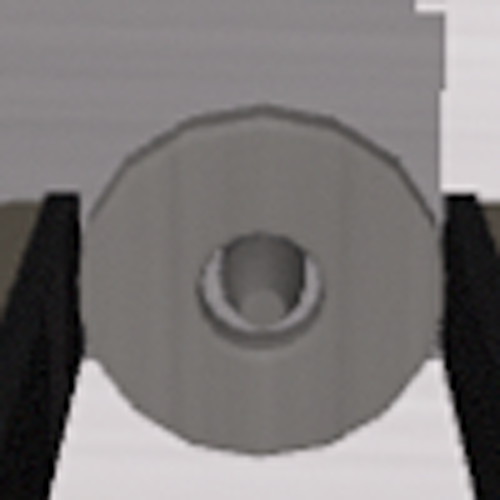

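The stud now comes up through the hole, well centred with no contact force. I've used all 10 picture views, so the rest relies on numbers. Lowering it home.

Emit:
servo_tool --pt "0 0 1" --pt "0 0 1" --pt "0 0 0.8" --pt "0 0 0.3" --pt "0 0 0.1" --spin '[0,0,0,0,0]'

```text
time_s: 7.07
tool_pos: [0.6483, -0.1009, 0.014]
tcp_rot: [-180.0, 0.1, -0.0]
contact_force: [-0.7, -0.4, -0.7]
gripper_width: 0.461
grip_force: 15.0
```

Emit:
servo_tool --pt "0 0 0.15" --pt "0 0 0.1" --pt "0 0 0" --pt "0 0 0" --pt "0 0 0" --spin '[0,0,0,0,0]'

```text
time_s: 7.48
tool_pos: [0.6494, -0.1012, 0.0134]
tcp_rot: [180.0, -0.0, 0.0]
contact_force: [-0.2, 1.1, 1.0]
gripper_width: 0.458
grip_force: 15.0
```

Emit:
servo_tool --pt "0 0 0" --pt "0 0 0" --pt "0 0 0" --pt "0 0 0" --pt "0 0 0" --spin '[0,0,0,0,0]' --fingers 0.9

```text
time_s: 7.9
tool_pos: [0.6492, -0.1012, 0.0131]
tcp_rot: [180.0, -0.0, 0.0]
contact_force: [0.3, -0.2, 0.0]
gripper_width: 0.803
grip_force: 0.0
```

Emit:
servo_tool --pt "0 0 0" --pt "0 0 0" --pt "0 0 -1" --pt "0 0 -3" --pt "0 0 -4" --spin '[0,0,0,0,0]'

```text
time_s: 8.32
tool_pos: [0.6462, -0.1002, 0.0907]
tcp_rot: [-179.9, 0.4, -0.0]
contact_force: [1.3, -0.6, 0.6]
gripper_width: 0.951
grip_force: 0.0
```

Emit:
servo_tool --pt "0 0 -3" --pt "0 0 -1" --pt "0 0 0" --pt "0 0 0" --pt "0 0 0" --spin '[0,0,0,0,0]'

```text
time_s: 8.73
tool_pos: [0.6476, -0.1007, 0.1306]
tcp_rot: [-179.9, 0.2, -0.0]
contact_force: [-0.5, 0.5, -0.4]
gripper_width: 0.948
grip_force: 0.0
```

Run:
```python
from h import *
w=snap('wrist','w6');s=snap('side','s6');q=telemetry.sense();print(q['tool_pos'],q['gripper_width'])
# compare outline expected if washer home at stud: predicted centre of top face & radius
for nm,im in(('w',w),):
  g=cv2.cvtColor(im['color'],cv2.COLOR_RGB2GRAY)
  th=np.linspace(0,6.28,72)
  best=[]
  gx=cv2.GaussianBlur(g,(3,3),0).astype(float)
  def samp(c,r,z): 
    P=[proj(im,[c[0]+r*np.cos(a),c[1]+r*np.sin(a),z]) for a in th]
    P=np.array(P,np.float32); return cv2.remap(gx.astype(np.float32),P[:,0].reshape(1,-1),P[:,1].reshape(1,-1),cv2.INTER_LINEAR)[0]
  for z in(.014,.017,.022,.03,.045):
    b=max((np.mean(samp((x,y),.024,z)-samp((x,y),.020,z)),x,y) for x in np.arange(.64,.66,.001) for y in np.arange(-.112,-.09,.001)); print(nm,z,b)
```

```text
[ 0.64757682 -0.10064468  0.13031948] 0.9520647387489607
w 0.014 (np.float32(26.663588), np.float64(0.649), np.float64(-0.102))
w 0.017 (np.float32(27.440483), np.float64(0.65), np.float64(-0.102))
w 0.022 (np.float32(28.674438), np.float64(0.651), np.float64(-0.102))
w 0.03 (np.float32(26.547825), np.float64(0.653), np.float64(-0.10099999999999999))
w 0.045 (np.float32(16.165514), np.float64(0.643), np.float64(-0.08999999999999998))
```

Emit:
servo_tool --pt "-0.44 1.67 0" --pt "-0.87 3.33 0" --pt "-0.87 3.33 0" --pt "-0.87 3.33 0" --pt "-0.87 3.33 0" --spin '[0,0,0,0,0]'

```text
time_s: 9.25
tool_pos: [0.6086, -0.2518, 0.1311]
tcp_rot: [-179.9, 0.1, 0.0]
contact_force: [-0.2, 0.3, -1.4]
gripper_width: 0.949
grip_force: 0.0
```

Emit:
servo_tool --pt "-0.87 3.33 0" --pt "-0.87 3.33 0" --pt "-0.44 1.67 0" --pt "0 0 0" --pt "0 0 0" --spin '[0,0,0,0,0]' --fingers 1

```text
time_s: 9.67
tool_pos: [0.5876, -0.3341, 0.1318]
tcp_rot: [-179.9, 0.1, -0.1]
contact_force: [-1.4, 0.6, 0.3]
gripper_width: 0.998
grip_force: 0.0
```

```bash
cat >> h.py <<'E'
def redc(w,box):
    c=w['color'].astype(int);m=((c[...,0]>1.6*c[...,1])&(c[...,0]>90)&(c[...,2]<.7*c[...,0])&(c[...,1]<.45*c[...,0])).astype(np.uint8)
    k=np.zeros_like(m);u0,v0,u1,v1=box;k[v0:v1,u0:u1]=1;m*=k
    n,l,st,ce=cv2.connectedComponentsWithStats(m); i=1+np.argmax(st[1:,4])
    ct,h=cv2.findContours((l==i).astype(np.uint8),cv2.RETR_CCOMP,cv2.CHAIN_APPROX_NONE)
    hole=[cv2.moments(x) for x,hh in zip(ct,h[0]) if hh[3]>=0 and cv2.contourArea(x)>20]
    o=max(ct,key=cv2.contourArea); e=cv2.fitEllipse(o)
    return e,[(x['m10']/x['m00'],x['m01']/x['m00']) for x in hole],st[i]
E
python3 - <<'E'
from h import *
w=snap('wrist','w7');q=telemetry.sense();print(q['tool_pos'],q['gripper_width'],q['tcp_rot'])
e,h,st=redc(w,(150,60,420,290));print(e,h,st)
print(at(w,*e[0],.0085),[at(w,*x,.009) for x in h])
E
```

```text
[ 0.58807041 -0.33307696  0.13201885] 1.001305886116274 [-1.79887077e+02  6.43105073e-02  9.09677769e-03]
((281.9688720703125, 201.29713439941406), (42.68975830078125, 44.93387985229492), 129.433349609375) [] [ 258  179   47   46 1459]
[ 0.58778196 -0.33439067  0.0085    ] []
```

Emit:
servo_tool --pt "0 0.1 2" --pt "0 0 4" --pt "0 0 4" --pt "0 0 1.5" --pt "0 0 0.7" --spin '[0,0,0,0,0]'

```text
time_s: 10.13
tool_pos: [0.5862, -0.3315, 0.0068]
tcp_rot: [-179.7, 0.3, 0.1]
contact_force: [-0.5, 1.6, 0.3]
gripper_width: 0.998
grip_force: 0.0
```

Emit:
servo_tool --pt "0 0 0.4" --pt "0 0 0" --pt "0 0 0" --pt "0 0 0" --pt "0 0 0" --spin '[0,0,0,0,0]' --fingers -1 --squeeze 12

```text
time_s: 10.55
tool_pos: [0.5893, -0.3363, 0.0092]
tcp_rot: [179.9, -0.1, -0.0]
contact_force: [0.8, -0.2, 0.4]
gripper_width: 0.662
grip_force: 0.0
```

Emit:
servo_tool --pt "0 0 0.1" --pt "0 0 0" --pt "0 0 0" --pt "0 0 0" --pt "0 0 0" --spin '[0,0,0,0,0]'

```text
time_s: 10.97
tool_pos: [0.5885, -0.3357, 0.0067]
tcp_rot: [180.0, -0.0, -0.0]
contact_force: [-0.1, 0.2, 4.5]
gripper_width: 0.51
grip_force: 12.0
```

Emit:
servo_tool --pt "0 0 0" --pt "0 0 0" --pt "0 0 0" --pt "0 0 0" --pt "0 0 0" --spin '[0,0,0,0,0]'

```text
time_s: 11.38
tool_pos: [0.5885, -0.3356, 0.0066]
tcp_rot: [180.0, -0.0, 0.0]
contact_force: [0.0, 0.5, 5.5]
gripper_width: 0.506
grip_force: 12.0
```

The washer was gripped while the arm was still settling, so the grip is shallow (z 6.6 mm, 5.5 N against the mat). I'll re-grip.

Emit:
servo_tool --pt "0 0 0" --pt "0 0 0" --pt "0 0 0" --pt "0 0 0" --pt "0 0 0" --spin '[0,0,0,0,0]' --fingers 0.3

```text
time_s: 11.8
tool_pos: [0.5878, -0.3351, 0.0056]
tcp_rot: [-180.0, 0.0, 0.0]
contact_force: [0.2, -0.2, 0.1]
gripper_width: 0.649
grip_force: 0.0
```

Emit:
servo_tool --pt "0 0 0" --pt "0 0 0" --pt "0 0 0" --pt "0 0 0" --pt "0 0 0" --spin '[0,0,0,0,0]' --fingers -1

```text
time_s: 12.22
tool_pos: [0.5881, -0.3354, 0.0061]
tcp_rot: [-180.0, 0.0, -0.0]
contact_force: [0.5, -0.3, -0.6]
gripper_width: 0.51
grip_force: 12.0
```

Emit:
servo_tool --pt "0 0 0" --pt "0 0 0" --pt "0 0 0" --pt "0 0 0" --pt "0 0 0" --spin '[0,0,0,0,0]'

```text
time_s: 12.63
tool_pos: [0.5881, -0.3353, 0.0061]
tcp_rot: [-180.0, 0.0, 0.0]
contact_force: [0.1, -0.1, -0.1]
gripper_width: 0.512
grip_force: 12.0
```

Emit:
servo_tool --pt "0 0 -1" --pt "0 0 -2" --pt "0 0 -4" --pt "0 0 -4" --pt "0 0 -1.6" --spin '[0,0,0,0,0]'

```text
time_s: 13.05
tool_pos: [0.5907, -0.3373, 0.1398]
tcp_rot: [179.6, -0.4, 0.0]
contact_force: [1.5, -0.3, 0.8]
gripper_width: 0.51
grip_force: 12.0
```

Emit:
servo_tool --pt "0.44 -1.67 0" --pt "0.88 -3.34 0" --pt "0.88 -3.34 0" --pt "0.88 -3.34 0" --pt "0.88 -3.34 0" --spin '[0,0,0,0,0]'

```text
time_s: 13.47
tool_pos: [0.6271, -0.1822, 0.1308]
tcp_rot: [-179.9, 0.1, -0.0]
contact_force: [0.6, -0.2, -0.6]
gripper_width: 0.507
grip_force: 12.0
```

Emit:
servo_tool --pt "0.88 -3.34 0" --pt "0.88 -3.34 0" --pt "0.44 -1.67 0" --pt "0 0 0" --pt "0 0 0" --spin '[0,0,0,0,0]'

```text
time_s: 13.88
tool_pos: [0.649, -0.0997, 0.1309]
tcp_rot: [-180.0, 0.1, 0.1]
contact_force: [0.5, -0.1, 0.8]
gripper_width: 0.513
grip_force: 12.0
```

Emit:
servo_tool --pt "0 0 1.5" --pt "0 0 3" --pt "0 0 1.2" --pt "0 0 0" --pt "0 0 0" --spin '[0,0,0,0,0]'

```text
time_s: 14.3
tool_pos: [0.6487, -0.1021, 0.0742]
tcp_rot: [-180.0, 0.1, -0.1]
contact_force: [-0.7, 0.4, 0.3]
gripper_width: 0.508
grip_force: 12.0
```

Run:
```python
from h import *
w=snap('wrist','w8');q=telemetry.sense();print(q['tool_pos'],q['gripper_width'],q['tcp_rot'],q['contact_force'])
e,h,st=redc(w,(200,180,360,330));print(e,h,st)
z=q['tool_pos'][2];p=at(w,*e[0],z+.001)
print('washer-tcp',p-q['tool_pos'],[at(w,*x,z+.001)-q['tool_pos'] for x in h])
print('tip px',proj(w,[.6494,-.1022,.057]), 'aligned', proj(w,[p[0],p[1],.057]))
```

```text
[ 0.64990093 -0.10226596  0.07571034] 0.5084501306125957 [ 1.79990344e+02 -2.16949455e-02 -4.91757945e-02] [ 1.15712605 -0.25153277  0.56658847]
((281.6645812988281, 256.2985534667969), (72.24897003173828, 77.71368408203125), 91.85255432128906) [(281.6669899773682, 257.60879405108307)] [ 243  220   79   74 4032]
washer-tcp [-0.00119975 -0.00020968  0.001     ] [array([-0.00202487, -0.00020878,  0.001     ])]
tip px [np.float64(281.29463539460517), np.float64(242.26983476621695)] aligned [np.float64(281.72890780325173), np.float64(243.28751003452317)]
```

Emit:
servo_tool --pt "0 -0.07 0.3" --pt "0 0 0.6" --pt "0 0 0.6" --pt "0 0 0.6" --pt "0 0 0.5" --spin '[0,0,0,0,0]'

```text
time_s: 14.77
tool_pos: [0.6494, -0.1007, 0.0482]
tcp_rot: [-180.0, 0.0, 0.0]
contact_force: [-0.7, -0.3, -0.1]
gripper_width: 0.507
grip_force: 12.0
```

Emit:
servo_tool --pt "0 0 0" --pt "0 0 0" --pt "0 0 0" --pt "0 0 0" --pt "0 0 0" --spin '[0,0,0,0,0]'

```text
time_s: 15.18
tool_pos: [0.6501, -0.101, 0.0495]
tcp_rot: [180.0, -0.0, 0.0]
contact_force: [-0.3, -0.3, 0.1]
gripper_width: 0.509
grip_force: 12.0
```

Run:
```python
from h import *
w=snap('wrist','w9');q=telemetry.sense();print(q['tool_pos'],q['gripper_width'],q['contact_force'],q['moment'])
e,h,st=redc(w,(200,180,360,330));print(e,h)
# print hole patch vs steel case w5
for n in('w5','w9'):
    g=cv2.cvtColor(load(n)['color'],cv2.COLOR_RGB2GRAY); print(n);print(g[243:272:2,268:298:2])
```

```text
[ 0.65003062 -0.10094969  0.04951599] 0.5088306918456619 [ 0.65197683 -0.67381378 -0.01552837] [ 0.00285362  0.05396027 -0.02729932]
((281.6859130859375, 256.1631774902344), (71.93684387207031, 77.8394775390625), 91.63742065429688) [(281.63829787234044, 257.61895551257254)]
w5
[[117 116 113 112 112 114 113 115 114 115 114 113 114 114 114]
 [117 115 115 115 113 113 113 113 114 113 115 114 113 114 115]
 [117 113 115 113 100  80  78  85  81  80 107 113 116 115 112]
 [116 115 109  86  63  84  85  87  82  74  63  92 113 115 113]
 [116 112 107  89  80  86  88  89  84  76  66  54 106 114 113]
 [115  98 138  89  79  89  94  92  84  77  65  52 135 109 114]
 [114 104 143  88  83  91  98  94  88  79  66  51 145 103 114]
 [114  94 142  97  80  92 101 100  87  78  65  60 144  95 112]
 [115  72 141 115  74  96 112 109 109  82  59 119 145  80 115]
 [118  77 110 139  95 103 110 108 107 101  59 134 101 100 116]
 [117  99  71 117 140 115 109 108 108  96 136 122  82 112 113]
 [117 116  92  74  99 123 126 110 123 120  94  86 107 117 113]
 [116 115 116  98  85  82  85  84  82  87  95 112 118 115 114]
 [1
[... 372 characters left out ...]
2  47]
 [ 50  46  95  96  78  86  90  94  88  79  69  54  72  47  52]
 [ 46  38 117  90  80  90  95  97  89  80  71  57 106  42  49]
 [ 49  59 121  93  78  90  98  99  92  83  71  56 113  57  49]
 [ 53  63 119 100  77  93 100 103  94  82  69  54 116  47  51]
 [ 48  24 112 119  69  91 111 112 112  96  64  84 111  32  50]
 [ 47  35  79 119  98  86 114 110 111 111  58 116  57  41  51]
 [ 52  41  27  71 114 107 111 112 110 108  87  63  34  49  49]
 [ 51  50  36  29  32  78  77  96  88  66  39  35  47  49  52]
 [ 50  51  51  45  34  31  37  37  36  38  41  51  55  52  50]
 [ 50  49  50  57  51  49  43  42  42  48  56  53  48  46  50]
 [ 51  49  49  51  51  54  58  60  58  56  52  51  51  51  49]]
```

The stud pattern inside the hole matches the steel case, so it is threaded. Lowering it home on the steel washer and letting go.

Emit:
servo_tool --pt "0 0 0.6" --pt "0 0 0.8" --pt "0 0 0.7" --pt "0 0 0.4" --pt "0 0 0.2" --spin '[0,0,0,0,0]'

```text
time_s: 15.65
tool_pos: [0.6487, -0.1005, 0.0207]
tcp_rot: [-180.0, 0.1, 0.0]
contact_force: [-4.4, 0.6, 7.9]
gripper_width: 0.513
grip_force: 12.0
```

Emit:
servo_tool --pt "0 0 0.1" --pt "0 0 0.1" --pt "0 0 0" --pt "0 0 0" --pt "0 0 0" --spin '[0,0,0,0,0]'

```text
time_s: 16.07
tool_pos: [0.6501, -0.1009, 0.0208]
tcp_rot: [180.0, -0.0, 0.0]
contact_force: [-1.8, 1.8, 6.2]
gripper_width: 0.509
grip_force: 12.0
```

Emit:
servo_tool --pt "0 0 0" --pt "0 0 0" --pt "0 0 0" --pt "0 0 0" --pt "0 0 0" --spin '[0,0,0,0,0]' --fingers 0.9

```text
time_s: 16.48
tool_pos: [0.6496, -0.1008, 0.0198]
tcp_rot: [-180.0, 0.0, -0.0]
contact_force: [0.5, 0.3, 0.1]
gripper_width: 0.852
grip_force: 0.0
```

Emit:
servo_tool --pt "0 0 0" --pt "0 0 0" --pt "0 0 -1" --pt "0 0 -3" --pt "0 0 -4" --spin '[0,0,0,0,0]'

```text
time_s: 16.9
tool_pos: [0.6469, -0.0999, 0.0976]
tcp_rot: [-179.9, 0.4, -0.0]
contact_force: [0.5, -0.4, 0.7]
gripper_width: 0.947
grip_force: 0.0
```

Emit:
servo_tool --pt "0 0 -2" --pt "0 0 -1" --pt "0 0 0" --pt "0 0 0" --pt "0 0 0" --spin '[0,0,0,0,0]'

```text
time_s: 17.32
tool_pos: [0.6483, -0.1004, 0.1277]
tcp_rot: [-179.9, 0.2, -0.0]
contact_force: [-0.0, -0.4, 0.8]
gripper_width: 0.948
grip_force: 0.0
```

Run:
```python
from h import *
w=snap('wrist','w10');s=snap('side','s10');q=telemetry.sense();print(q['tool_pos'],q['gripper_width'])
e,h,st=redc(w,(200,100,360,330));e2,h2,st2=redc(s,(300,240,380,320));print(e,h,e2,h2,st2)
print(tri([(w,*e[0]),(s,*e2[0])]), at(w,*e[0],.022))
print('expected side',proj(s,[.65,-.1015,.0205]),'wrist',proj(w,[.65,-.1015,.022]))
```

```text
[ 0.64827758 -0.10034596  0.12749731] 0.9547016034304595
((283.4717102050781, 204.51376342773438), (44.103580474853516, 48.01118850708008), 122.27057647705078) [(273.9506172839506, 191.11111111111111)] ((335.0445251464844, 280.2341613769531), (9.737876892089844, 15.919029235839844), 91.70415496826172) [] [327 276  17  10 110]
(array([ 0.64925017, -0.10251693,  0.01782924]), [np.float64(0.7), np.float64(0.7)]) [ 0.64978572 -0.10216873  0.022     ]
expected side [np.float64(335.1029234848909), np.float64(279.1711649543589)] wrist [np.float64(282.7375833659068), np.float64(204.2875635180077)]
```

The fibre washer is home: contact came at TCP 0.0208 against 0.0211 expected, and the triangulated centre is (0.649,-0.1025,0.018). Now to the nearer transformer.

Emit:
servo_tool --pt "-1.37 -1.09 0" --pt "-2.73 -2.17 0" --pt "-2.73 -2.17 0" --pt "-2.73 -2.17 0" --pt "-2.73 -2.17 0" --spin '[0,0,0,0,0]' --fingers 1

```text
time_s: 17.83
tool_pos: [0.5245, -0.0022, 0.1284]
tcp_rot: [-180.0, 0.2, -0.0]
contact_force: [-0.3, 0.3, 0.0]
gripper_width: 0.996
grip_force: 0.0
```

Emit:
servo_tool --pt "-2.73 -2.17 0" --pt "-2.73 -2.17 0" --pt "-1.37 -1.09 0" --pt "0 0 0" --pt "0 0 0" --spin '[0,0,0,0,0]'

```text
time_s: 18.25
tool_pos: [0.4579, 0.0515, 0.1293]
tcp_rot: [180.0, 0.1, 0.1]
contact_force: [-0.2, -0.8, 0.5]
gripper_width: 1.002
grip_force: 0.0
```

```bash
cat >> h.py <<'E'
def lid(w,guess,rad=60):
    c=w['color'];hsv=cv2.cvtColor(c,cv2.COLOR_RGB2HSV).astype(int)
    m=((hsv[...,0]>8)&(hsv[...,0]<25)&(hsv[...,1]>90)&(hsv[...,2]>60)).astype(np.uint8)
    k=np.zeros_like(m);cv2.circle(k,tuple(int(x) for x in guess),rad,1,-1);m*=k
    n,l,st,ce=cv2.connectedComponentsWithStats(m);i=1+np.argmax(st[1:,4])
    ct,_=cv2.findContours((l==i).astype(np.uint8),cv2.RETR_EXTERNAL,cv2.CHAIN_APPROX_NONE)
    return cv2.fitEllipse(max(ct,key=cv2.contourArea)),st[i]
E
python3 - <<'E'
from h import *
w=snap('wrist','w11');q=telemetry.sense();print(q['tool_pos'],q['gripper_width'])
g=proj(w,[.4569,.0518,.036]);e,st=lid(w,g);print(g,e,st,at(w,*e[0],.036))
g=proj(w,[.4685,.2061,.036]);print(g)
if 0<g[0]<560: e,st=lid(w,g);print(e,st,at(w,*e[0],.036))
E
```

```text
[0.45878055 0.05086503 0.12972326] 0.9985107760797882
[np.float64(280.92750519377864), np.float64(211.2387678467979)] ((281.6955261230469, 211.4934844970703), (58.09108352661133, 60.834529876708984), 95.17872619628906) [ 251  182   62   60 2764] [0.45666742 0.05112771 0.036     ]
[np.float64(101.87456848558651), np.float64(198.3699147211847)]
((101.85081481933594, 197.4745330810547), (55.56874465942383, 65.3934097290039), 125.74060821533203) [  71  168   63   60 2845] [0.46929431 0.20599597 0.036     ]
```

Emit:
servo_tool --pt "-0.15 0 2" --pt "0 0 3.5" --pt "0 0 3.5" --pt "0 0 2" --pt "0 0 1" --spin '[0,0,0,0,0]'

```text
time_s: 18.72
tool_pos: [0.4553, 0.0505, 0.0067]
tcp_rot: [-180.0, 0.3, -0.1]
contact_force: [-0.5, 0.4, 0.1]
gripper_width: 1.0
grip_force: 0.0
```

Emit:
servo_tool --pt "0 0 0.3" --pt "0 0 0" --pt "0 0 0" --pt "0 0 0" --pt "0 0 0" --spin '[0,0,0,0,0]'

```text
time_s: 19.13
tool_pos: [0.4585, 0.0509, 0.0085]
tcp_rot: [180.0, -0.2, 0.0]
contact_force: [-0.3, -1.1, 0.5]
gripper_width: 0.997
grip_force: 0.0
```

Emit:
servo_tool --pt "0 0 0" --pt "0 0 0" --pt "0 0 0" --pt "0 0 0" --pt "0 0 0" --spin '[0,0,0,0,0]' --fingers -1 --squeeze 30

```text
time_s: 19.55
tool_pos: [0.457, 0.0513, 0.0072]
tcp_rot: [-180.0, -0.0, -0.0]
contact_force: [-0.1, 1.8, 0.4]
gripper_width: 0.661
grip_force: 0.9
```

Emit:
servo_tool --pt "0 0 0" --pt "0 0 0" --pt "0 0 0" --pt "0 0 0" --pt "0 0 0" --spin '[0,0,0,0,0]'

```text
time_s: 19.97
tool_pos: [0.4571, 0.0512, 0.0072]
tcp_rot: [-180.0, 0.0, 0.0]
contact_force: [-0.7, 1.1, 3.2]
gripper_width: 0.642
grip_force: 30.0
```

Emit:
servo_tool --pt "0 0 -0.5" --pt "0 0 -1" --pt "0 0 -2" --pt "0 0 -2" --pt "0 0 -1.5" --spin '[0,0,0,0,0]'

```text
time_s: 20.38
tool_pos: [0.4572, 0.051, 0.0788]
tcp_rot: [180.0, -0.1, 0.0]
contact_force: [0.4, 0.1, -3.6]
gripper_width: 0.644
grip_force: 30.0
```

Emit:
servo_tool --pt "0 0 -0.5" --pt "0 0 0" --pt "0 0 0" --pt "0 0 0" --pt "0 0 0" --spin '[0,0,0,0,0]'

```text
time_s: 20.8
tool_pos: [0.4559, 0.0513, 0.0808]
tcp_rot: [-180.0, 0.2, 0.0]
contact_force: [-0.4, 0.4, -3.8]
gripper_width: 0.647
grip_force: 30.0
```

Emit:
servo_tool --pt "0 0 0" --pt "0 0 0" --pt "0 0 0" --pt "0 0 0" --pt "0 0 0" --spin '[0,0,0,0,0]'

```text
time_s: 21.22
tool_pos: [0.457, 0.0512, 0.082]
tcp_rot: [-180.0, 0.0, 0.0]
contact_force: [-1.0, 1.1, -4.4]
gripper_width: 0.644
grip_force: 30.0
```

```bash
cat >> h.py <<'E'
def fz(n=10):
    L=[];T=[]
    for _ in range(n): imaging.snapshot('side');q=telemetry.sense();L.append(q['contact_force']);T.append(q['tau'][1:3])
    print('F',np.mean(L,0).round(2),np.std(L,0).round(2),'tau',np.mean(T,0).round(2),q['tool_pos'],q['gripper_width'],q['time_s'])
E
python3 -c "
from h import *
fz()"
```

```text
F [-0.07 -0.06 -3.72] [0.51 0.79 0.42] tau [-30.49 -30.07] [0.45703132 0.05114525 0.08211166] 0.6444146040675751 21.7167
```

The first reads 3.7 N (about 380 g), so probably the heavier. I set it back gently and lift the other to compare.

Emit:
servo_tool --pt "0 0 1" --pt "0 0 2" --pt "0 0 2" --pt "0 0 1.5" --pt "0 0 0.5" --spin '[0,0,0,0,0]'

```text
time_s: 22.13
tool_pos: [0.4545, 0.0515, 0.0091]
tcp_rot: [-180.0, 0.3, -0.0]
contact_force: [-1.2, 0.9, -4.7]
gripper_width: 0.648
grip_force: 30.0
```

Emit:
servo_tool --pt "0 0 0.2" --pt "0 0 0.15" --pt "0 0 0.1" --pt "0 0 0.05" --pt "0 0 0" --spin '[0,0,0,0,0]'

```text
time_s: 22.55
tool_pos: [0.4578, 0.051, 0.0078]
tcp_rot: [180.0, -0.1, 0.0]
contact_force: [-0.6, -0.1, -3.7]
gripper_width: 0.648
grip_force: 30.0
```

Emit:
servo_tool --pt "0 0 0" --pt "0 0 0" --pt "0 0 0" --pt "0 0 0" --pt "0 0 0" --spin '[0,0,0,0,0]'

```text
time_s: 22.97
tool_pos: [0.4571, 0.0511, 0.0072]
tcp_rot: [180.0, -0.0, 0.0]
contact_force: [-0.4, -0.2, -3.7]
gripper_width: 0.649
grip_force: 30.0
```

Emit:
servo_tool --pt "0 0 0.05" --pt "0 0 0.05" --pt "0 0 0.05" --pt "0 0 0" --pt "0 0 0" --spin '[0,0,0,0,0]'

```text
time_s: 23.38
tool_pos: [0.4572, 0.0511, 0.0071]
tcp_rot: [180.0, 0.0, 0.0]
contact_force: [-7.8, -0.5, 13.5]
gripper_width: 0.646
grip_force: 30.0
```

Firmly on the mat. Releasing it and moving to the other.

Emit:
servo_tool --pt "0 0 -0.05" --pt "0 0 0" --pt "0 0 0" --pt "0 0 0" --pt "0 0 0" --spin '[0,0,0,0,0]' --fingers 1

```text
time_s: 23.8
tool_pos: [0.4571, 0.0511, 0.0061]
tcp_rot: [180.0, -0.0, -0.0]
contact_force: [1.2, 0.2, -0.2]
gripper_width: 0.983
grip_force: 0.0
```

Emit:
servo_tool --pt "0 0 0" --pt "0 0 0" --pt "0 0 -2" --pt "0 0 -4" --pt "0 0 -4" --spin '[0,0,0,0,0]'

```text
time_s: 24.22
tool_pos: [0.4552, 0.0514, 0.1058]
tcp_rot: [-180.0, 0.3, -0.0]
contact_force: [1.7, -0.8, -0.5]
gripper_width: 0.998
grip_force: 0.0
```

Emit:
servo_tool --pt "0.2 -2 -2" --pt "0.2 -3.9 0" --pt "0.3 -3.9 0" --pt "0.3 -3.9 0" --pt "0.2 -1.8 0" --spin '[0,0,0,0,0]'

```text
time_s: 24.63
tool_pos: [0.4688, 0.2098, 0.1264]
tcp_rot: [-179.9, -0.0, 0.1]
contact_force: [-0.1, 0.1, 0.3]
gripper_width: 1.003
grip_force: 0.0
```

Emit:
servo_tool --pt "0 0 0" --pt "0 0 0" --pt "0 0 0" --pt "0 0 0" --pt "0 0 0" --spin '[0,0,0,0,0]'

```text
time_s: 25.05
tool_pos: [0.4691, 0.205, 0.126]
tcp_rot: [180.0, 0.0, -0.1]
contact_force: [0.5, -1.0, -0.5]
gripper_width: 1.0
grip_force: 0.0
```

Run:
```python
from h import *
w=snap('wrist','w12');q=telemetry.sense();print(q['tool_pos'],q['gripper_width'])
for p in ([.4693,.206,.036],[.457,.051,.036]):
  g=proj(w,p);e,st=lid(w,g);print(g,e,at(w,*e[0],.036))
```

```text
[0.46916213 0.20508987 0.12611821] 0.9978056448588607
[np.float64(280.07950252495107), np.float64(211.1090603954097)] ((279.607666015625, 211.34909057617188), (58.85232162475586, 61.533992767333984), 95.7220230102539) [0.4690851 0.206409  0.036    ]
[np.float64(458.19497616244917), np.float64(224.14037554199265)] ((457.6189270019531, 224.71902465820312), (55.362403869628906, 65.23609924316406), 59.3009033203125) [0.45646966 0.05141863 0.036     ]
```

Emit:
servo_tool --pt "0 -0.1 2" --pt "0 0 3.5" --pt "0 0 3.5" --pt "0 0 2" --pt "0 0 0.9" --spin '[0,0,0,0,0]'

```text
time_s: 25.52
tool_pos: [0.4663, 0.2059, 0.0038]
tcp_rot: [179.9, 0.3, -0.1]
contact_force: [0.1, -0.1, -0.3]
gripper_width: 0.997
grip_force: 0.0
```

Emit:
servo_tool --pt "0 0 0" --pt "0 0 0" --pt "0 0 0" --pt "0 0 0" --pt "0 0 0" --spin '[0,0,0,0,0]'

```text
time_s: 25.93
tool_pos: [0.4704, 0.2074, 0.0087]
tcp_rot: [-180.0, -0.2, 0.0]
contact_force: [-0.6, -0.0, -0.4]
gripper_width: 1.003
grip_force: 0.0
```

Emit:
servo_tool --pt "0 0 0" --pt "0 0 0" --pt "0 0 0" --pt "0 0 0" --pt "0 0 0" --spin '[0,0,0,0,0]' --fingers -1

```text
time_s: 26.35
tool_pos: [0.469, 0.2072, 0.0071]
tcp_rot: [180.0, 0.0, 0.0]
contact_force: [-0.6, -0.7, 0.1]
gripper_width: 0.661
grip_force: 0.0
```

Emit:
servo_tool --pt "0 0 0" --pt "0 0 0" --pt "0 0 0" --pt "0 0 0" --pt "0 0 0" --spin '[0,0,0,0,0]'

```text
time_s: 26.77
tool_pos: [0.469, 0.2071, 0.0071]
tcp_rot: [180.0, 0.0, -0.0]
contact_force: [-0.8, -0.5, 0.6]
gripper_width: 0.645
grip_force: 30.0
```

Emit:
servo_tool --pt "0 0 -0.5" --pt "0 0 -1" --pt "0 0 -2" --pt "0 0 -2" --pt "0 0 -1.5" --spin '[0,0,0,0,0]'

```text
time_s: 27.18
tool_pos: [0.4696, 0.2073, 0.0792]
tcp_rot: [-180.0, -0.1, 0.0]
contact_force: [-0.0, -0.1, -1.5]
gripper_width: 0.643
grip_force: 30.0
```

Emit:
servo_tool --pt "0 0 -0.5" --pt "0 0 0" --pt "0 0 0" --pt "0 0 0" --pt "0 0 0" --spin '[0,0,0,0,0]'

```text
time_s: 27.6
tool_pos: [0.468, 0.2069, 0.0808]
tcp_rot: [180.0, 0.1, 0.0]
contact_force: [-0.7, -0.1, -2.3]
gripper_width: 0.646
grip_force: 30.0
```

Emit:
servo_tool --pt "0 0 0" --pt "0 0 0" --pt "0 0 0" --pt "0 0 0" --pt "0 0 0" --spin '[0,0,0,0,0]'

```text
time_s: 28.02
tool_pos: [0.469, 0.2071, 0.082]
tcp_rot: [180.0, 0.0, -0.0]
contact_force: [-0.6, -0.4, -1.7]
gripper_width: 0.643
grip_force: 30.0
```

```bash
python3 -c "
from h import *
fz()"
```

```text
F [-0.11 -0.13 -2.28] [0.57 0.43 0.57] tau [-35.43 -29.5 ] [0.46905373 0.20713685 0.08211885] 0.649764697414397 28.5167
```

This one reads 2.3 N (about 230 g), so the first, near (0.457,0.051), is the heavier. I put this one back.

Emit:
servo_tool --pt "0 0 1" --pt "0 0 2" --pt "0 0 2" --pt "0 0 1.5" --pt "0 0 0.5" --spin '[0,0,0,0,0]'

```text
time_s: 28.93
tool_pos: [0.4665, 0.2066, 0.0089]
tcp_rot: [179.9, 0.3, -0.0]
contact_force: [-0.7, -0.7, -2.6]
gripper_width: 0.643
grip_force: 30.0
```

Emit:
servo_tool --pt "0 0 0.2" --pt "0 0 0.15" --pt "0 0 0.1" --pt "0 0 0.05" --pt "0 0 0" --spin '[0,0,0,0,0]'

```text
time_s: 29.35
tool_pos: [0.4697, 0.2073, 0.0078]
tcp_rot: [-180.0, -0.1, 0.0]
contact_force: [0.7, 0.1, -2.0]
gripper_width: 0.648
grip_force: 30.0
```

Emit:
servo_tool --pt "0 0 0.05" --pt "0 0 0.05" --pt "0 0 0" --pt "0 0 0" --pt "0 0 0" --spin '[0,0,0,0,0]'

```text
time_s: 29.77
tool_pos: [0.4696, 0.2072, 0.0071]
tcp_rot: [-180.0, -0.1, 0.0]
contact_force: [-1.7, -0.9, 5.5]
gripper_width: 0.643
grip_force: 30.0
```

Emit:
servo_tool --pt "0 0 0" --pt "0 0 0" --pt "0 0 0" --pt "0 0 0" --pt "0 0 0" --spin '[0,0,0,0,0]' --fingers 1

```text
time_s: 30.18
tool_pos: [0.469, 0.2071, 0.006]
tcp_rot: [-180.0, 0.0, 0.0]
contact_force: [-1.5, -0.4, 0.3]
gripper_width: 0.983
grip_force: 0.0
```

Emit:
servo_tool --pt "0 0 0" --pt "0 0 -2" --pt "0 0 -4" --pt "0 0 -4" --pt "-0.5 -1.5 -3.5" --spin '[0,0,0,0,0]'

```text
time_s: 30.6
tool_pos: [0.4648, 0.2208, 0.1433]
tcp_rot: [180.0, -0.1, -0.1]
contact_force: [0.3, -1.5, -0.4]
gripper_width: 0.994
grip_force: 0.0
```

Emit:
servo_tool --pt "-1 -2.4 -3.2" --pt "-1 -2.4 -3.2" --pt "-1 -2.4 -3.2" --pt "-1 -2.4 -3.2" --pt "-0.5 -2 -2.5" --spin '[0,0,0,0,0]'

```text
time_s: 31.02
tool_pos: [0.4183, 0.3399, 0.2972]
tcp_rot: [-179.9, -0.1, 0.1]
contact_force: [0.6, -0.9, -0.4]
gripper_width: 1.0
grip_force: 0.0
```

Emit:
servo_tool --pt "0 0 0" --pt "0 0 0" --pt "0 0 0" --pt "0 0 0" --pt "0 0 0" --spin '[0,0,0,0,0]'

```text
time_s: 31.43
tool_pos: [0.4187, 0.337, 0.2921]
tcp_rot: [179.9, 0.2, -0.1]
contact_force: [-0.0, 0.1, -0.1]
gripper_width: 0.999
grip_force: 0.0
```

Run:
```python
from h import *
w=snap('wrist','w13');t=snap('top','t13');s=snap('side','s13');q=telemetry.sense();print(q['tool_pos'],q['tcp_rot'],q['time_s'])
for p in([.4707,.4815,.202],[.4834,.5742,.005],[.4834,.5742,.23]): print(proj(w,p))
c=w['color'];hsv=cv2.cvtColor(c,cv2.COLOR_RGB2HSV).astype(int)
m=((hsv[...,0]>100)&(hsv[...,0]<125)&(hsv[...,1]>120)&(hsv[...,2]>60)).astype(np.uint8); m[:,300:]=0
n,l,st,ce=cv2.connectedComponentsWithStats(m);print(st[1:][st[1:,4]>100])
i=1+np.argmax(st[1:,4]);ct,_=cv2.findContours((l==i).astype(np.uint8),0,cv2.CHAIN_APPROX_NONE);o=max(ct,key=cv2.contourArea)
print(cv2.approxPolyDP(o,4,True)[:,0])
# coarse ascii brightness map of left-hand region
g=cv2.cvtColor(c,cv2.COLOR_RGB2GRAY)
x0,y0,x1,y1=[0,40,230,330]
sub=cv2.resize(c[y0:y1,x0:x1],((x1-x0)//4,(y1-y0)//7),interpolation=cv2.INTER_AREA).astype(int)
for row in sub:
  print(''.join('B' if p[2]>p[0]*1.6 and p[2]>70 else ' .:-=+*#%@'[min(9,int(p.mean()/25.6))] for p in row))
```

```text
[0.41898497 0.33741925 0.29314535] [ 1.79953545e+02  8.53275673e-02 -5.75938783e-02] 31.5833
[np.float64(103.60748284711622), np.float64(150.3211645124811)]
[np.float64(112.65699222745346), np.float64(127.81582475785524)]
[np.float64(-53.251639206644825), np.float64(135.79624925538863)]
[[   0  102   70   92 5024]
 [ 214  204   65   26  832]
 [   0  224   48   66  991]
 [ 215  231   64   24  808]]
[[  0 104]
 [  7 184]
 [ 68 193]
 [ 55 158]
 [ 57 130]
 [ 68 107]]
                    =####################################
                    :####################################
                    .*###################################
                     +###################################
                     -###################################
                     .*##################################
                      ******#############################
                    :-========++#########################
 ..               .:::::--=======+#######################
BBBBBBBBBBBBBBBB.....:====--======-*#####################
BBBBBBBBBBBBBBBB....+*++++++--=====-*###############
[... 1045 characters left out ...]
BBBB
BB+=====-.                  :==============---:.  -##B+#B
=B*===*+=.                   ============-::::.   :##****
=BB+==#%+B.                  -===-------::::.     .******
=-B*===+=-B                         .::::::.             
+=B++====BB                       .:::::::.              
+=-B*=-BB=-.                    .:::::-:.                
....:.............. ...       .::::::::.                 
......................      .:::::::::..                 
.................... ...  .::::::::::....                
.................. .::... .::::::::......                
................  ::.......:::::::........         ......
..............   :-.:::::::::::::::::::::::::::::::::::::
```

Run:
```python
from h import *
w=load('w13');t=load('t13');s=load('side0')
for a,b in (((3,104),(60,106.6)),((7,184),(64,192.4))):
  for z in(.233,.171):
    p,q=at(w,*a,z),at(w,*b,z);d=q-p;print(z,p.round(4),q.round(4),'len',np.linalg.norm(d).round(4),'yaw of axis deg',np.degrees(np.arctan2(d[1],d[0])).round(2))
c=w['color'].astype(int)
# ring mask: warm (r>b) pixels brighter than 90 in region
m=((c[...,0]-c[...,2]>8)&(c[...,0]>80)).astype(np.uint8);m[:95]=0;m[200:]=0;m[:,:55]=0;m[:,135:]=0
n,l,st,ce=cv2.connectedComponentsWithStats(m);print(st[1:][st[1:,4]>30],ce[1:][st[1:,4]>30])
i=1+np.argmax(st[1:,4]);ct,_=cv2.findContours((l==i).astype(np.uint8),0,cv2.CHAIN_APPROX_NONE);o=max(ct,key=cv2.contourArea);o=cv2.convexHull(o)
e=cv2.fitEllipse(o);print('wrist ring',e)
cs=s['color'].astype(int);ms=((cs[...,0]-cs[...,2]>8)&(cs[...,0]>110)).astype(np.uint8);ms[:110]=0;ms[140:]=0;ms[:,:240]=0;ms[:,280:]=0
o2=cv2.convexHull(np.argwhere(ms)[:,::-1].astype(np.int32));e2=cv2.fitEllipse(o2);print('side ring',e2)
print(tri([(w,*e[0]),(s,*e2[0])]), tri([(w,*e[0]),(s,*e2[0]),(t,153,222.6)]))
# fit: lens x,y,z,yaw s.t. projected circle's outline matches hulls in w & s
from scipy.optimize import least_squares
th=np.linspace(0,2*np.pi,120)
def ell(im,p):
    x,y,z,a=p[:4];d=np.array([np.cos(a),np.sin(a),0]);n=np.array([-np.sin(a),np.cos(a),0]);R_=p[4]
    P=[proj(im,np.array([x,y,z])+R_*(np.cos(k)*n+np.sin(k)*np.array([0,0,1]))) for k in th]
    return np.array(P)
def f(p):
    r=[]
    for im,h in((w,o),(s,o2)):
        E=ell(im,p)
        D=np.linalg.norm(h.reshape(-1,1,2)-E[None],axis=2);r+=list(D.min(1)*np.sqrt(30/len(D)))
    return r
for a in(-1.9,-1.7,-1.5,-1.3):
    z=least_squares(f,[.4707,.4815,.202,a,.039],x_scale=[.01,.01,.01,.1,.005]);print(z.x[:3].round(4),np.degrees(z.x[3]).round(1),z.x[4].round(4),z.cost.round(2))
```

```text
0.233 [0.5049 0.5272 0.233 ] [0.5033 0.4891 0.233 ] len 0.0382 yaw of axis deg -92.32
0.171 [0.5076 0.5791 0.171 ] [0.5056 0.5306 0.171 ] len 0.0486 yaw of axis deg -92.32
0.233 [0.4492 0.5382 0.233 ] [0.4427 0.4982 0.233 ] len 0.0405 yaw of axis deg -99.09
0.171 [0.4367 0.5931 0.171 ] [0.4285 0.5422 0.171 ] len 0.0515 yaw of axis deg -99.09
[[  70  105   55   91 1917]] [[ 95.17788211 148.54668753]]
wrist ring ((96.74432373046875, 150.22572326660156), (53.92303466796875, 91.48946380615234), 1.598077416419983)
side ring ((259.7939147949219, 125.24089050292969), (19.264080047607422, 20.32196617126465), 117.79756927490234)
(array([0.47019117, 0.48700264, 0.20222131]), [np.float64(0.6), np.float64(0.6)]) (array([0.4707356 , 0.48344121, 0.20479772]), [np.float64(1.7), np.float64(1.4), np.float64(1.5)])
[0.4697 0.4835 0.2032] -97.5 0.0371 11.87
[0.4697 0.4835 0.2032] -97.5 0.0371 11.87
[0.4697 0.4835 0.2032] -97.5 0.0371 11.87
[0.4697 0.4835 0.2032] -97.5 0.0371 11.87
```

Ring fit, foot-to-lens line and housing edges put the lens at (0.470,0.483,0.202), looking along about -97.5°. The transformer's middle must therefore go to (0.444,0.285,0.202). I go back to the heavy one and turn the gripper so no finger hides it from the lens.

Emit:
servo_tool --pt "0.2 1.6 0.9" --pt "0.42 3.18 1.8" --pt "0.42 3.18 1.8" --pt "0.42 3.18 1.8" --pt "0.42 3.18 1.8" --spin '[0,0,0,0,0]'

```text
time_s: 32.0
tool_pos: [0.4377, 0.1934, 0.2121]
tcp_rot: [180.0, -0.0, 0.0]
contact_force: [0.5, -0.7, -0.3]
gripper_width: 0.999
grip_force: 0.0
```

Emit:
servo_tool --pt "0.42 3.18 1.8" --pt "0.42 3.18 1.8" --pt "0.42 3.18 1.8" --pt "0.42 3.18 1.8" --pt "0.2 1.6 0.9" --spin '[0,0,0,0,0]'

```text
time_s: 32.42
tool_pos: [0.4555, 0.0488, 0.1298]
tcp_rot: [180.0, 0.2, -0.2]
contact_force: [-0.8, -0.5, 1.2]
gripper_width: 0.997
grip_force: 0.0
```

Emit:
servo_tool --pt "0 0 0" --pt "0 0 0" --pt "0 0 0" --pt "0 0 0" --pt "0 0 0" --spin '[-6.9,-6.9,-6.9,-6.9,-6.9]'

```text
time_s: 32.83
tool_pos: [0.4565, 0.0514, 0.1318]
tcp_rot: [-180.0, 0.0, 34.8]
contact_force: [-0.4, 0.7, 0.9]
gripper_width: 1.0
grip_force: 0.0
```

Emit:
servo_tool --pt "0 0 0" --pt "0 0 0" --pt "0 0 0" --pt "0 0 0" --pt "0 0 0" --spin '[-6.9,-6.9,-6.9,-6.9,-6.9]'

```text
time_s: 33.25
tool_pos: [0.4564, 0.0515, 0.1319]
tcp_rot: [-180.0, 0.0, 69.3]
contact_force: [0.4, 0.1, -0.1]
gripper_width: 0.998
grip_force: 0.0
```

Emit:
servo_tool --pt "0 0 0" --pt "0 0 0" --pt "0 0 0" --pt "0 0 0" --pt "0 0 0" --spin '[-6.9,-6.6,0,0,0]'

```text
time_s: 33.67
tool_pos: [0.4566, 0.0516, 0.132]
tcp_rot: [-180.0, -0.0, 82.3]
contact_force: [-0.3, -0.3, 0.4]
gripper_width: 1.003
grip_force: 0.0
```

```bash
cat >> h.py <<'E'
def tooldelta(target):
    q=telemetry.sense();M=R.from_euler('xyz',q['tcp_rot'],degrees=True).as_matrix()
    print('tool delta cm',(100*M.T@(np.array(target)-q['tool_pos'])).round(2),q['tool_pos'].round(4),q['tcp_rot'].round(2),q['time_s'])
E
python3 - <<'E'
from h import *
w=snap('wrist','w14')
g=proj(w,[.4567,.0514,.036]);e,st=lid(w,g);p=at(w,*e[0],.036);print(g,e,p)
tooldelta([p[0],p[1],.007])
E
```

```text
[np.float64(282.3670404600004), np.float64(209.3007156848499)] ((281.23822021484375, 209.29527282714844), (58.49314880371094, 60.6700325012207), 87.83258819580078) [0.45571358 0.05153926 0.036     ]
tool delta cm [-0.02 -0.09 12.5 ] [0.4566 0.0517 0.132 ] [-180.     -0.     82.36] 33.7167
```

Emit:
servo_tool --pt "0 0 2" --pt "0 0 3.5" --pt "0 0 3.5" --pt "0 0 2.3" --pt "0 0 1.2" --spin '[0,0,0,0,0]'

```text
time_s: 34.13
tool_pos: [0.4539, 0.0521, 0.0038]
tcp_rot: [-179.7, -0.0, 82.4]
contact_force: [0.5, -0.5, 0.2]
gripper_width: 1.002
grip_force: 0.0
```

Emit:
servo_tool --pt "0 0 0" --pt "0 0 0" --pt "0 0 0" --pt "0 0 0" --pt "0 0 0" --spin '[0,0,0,0,0]'

```text
time_s: 34.55
tool_pos: [0.4576, 0.0516, 0.0082]
tcp_rot: [179.9, 0.0, 82.5]
contact_force: [-1.0, -0.3, 0.8]
gripper_width: 1.0
grip_force: 0.0
```

Emit:
servo_tool --pt "0 0 0" --pt "0 0 0" --pt "0 0 0" --pt "0 0 0" --pt "0 0 0" --spin '[0,0,0,0,0]' --fingers -1 --squeeze 35

```text
time_s: 34.97
tool_pos: [0.4566, 0.0518, 0.0071]
tcp_rot: [180.0, -0.0, 82.5]
contact_force: [0.6, -0.1, -0.6]
gripper_width: 0.661
grip_force: 0.0
```

Emit:
servo_tool --pt "0 0 0" --pt "0 0 0" --pt "0 0 0" --pt "0 0 0" --pt "0 0 0" --spin '[0,0,0,0,0]'

```text
time_s: 35.38
tool_pos: [0.4565, 0.0518, 0.0071]
tcp_rot: [-180.0, -0.0, 82.5]
contact_force: [-1.2, 0.5, 1.9]
gripper_width: 0.632
grip_force: 35.0
```

Emit:
servo_tool --pt "0 0 -0.5" --pt "0 0 -1" --pt "0 0 -2" --pt "0 0 -3.5" --pt "0 0 -3.5" --spin '[0,0,0,0,0]'

```text
time_s: 35.8
tool_pos: [0.455, 0.052, 0.1126]
tcp_rot: [-179.8, -0.0, 82.5]
contact_force: [0.9, 0.5, -4.1]
gripper_width: 0.636
grip_force: 35.0
```

Emit:
servo_tool --pt "0 0 -3.5" --pt "0 0 -2.5" --pt "0 0 -1.5" --pt "0 0 -0.5" --pt "0 0 0" --spin '[0,0,0,0,0]'

```text
time_s: 36.22
tool_pos: [0.4573, 0.0517, 0.1936]
tcp_rot: [179.8, 0.0, 82.5]
contact_force: [-0.3, -0.2, -4.5]
gripper_width: 0.634
grip_force: 35.0
```

Run:
```python
from h import *
fz(6)
tooldelta([.444,.285,.190])
```

```text
F [ 0.19 -0.11 -4.32] [0.61 0.21 0.44] tau [-28.95 -34.28] [0.45569373 0.05188124 0.19058599] 0.6335336847267858 36.5167
tool delta cm [22.96 -4.2   0.07] [0.4557 0.0519 0.1906] [-1.7983e+02 -1.0000e-02  8.2500e+01] 36.5167
```

Emit:
servo_tool --pt "1.5 -0.27 0" --pt "3 -0.55 0" --pt "3.2 -0.58 0" --pt "3.2 -0.58 0" --pt "3.2 -0.58 0" --spin '[0,0,0,0,0]'

```text
time_s: 36.93
tool_pos: [0.449, 0.1962, 0.1912]
tcp_rot: [-179.9, 0.0, 82.5]
contact_force: [1.7, -0.8, -3.6]
gripper_width: 0.636
grip_force: 35.0
```

Emit:
servo_tool --pt "3.2 -0.58 0" --pt "2.7 -0.5 0" --pt "1.8 -0.33 0" --pt "0.9 -0.18 0" --pt "0.26 -0.05 0" --spin '[0,0,0,0,0]'

```text
time_s: 37.35
tool_pos: [0.4443, 0.2858, 0.1912]
tcp_rot: [-179.9, 0.0, 82.6]
contact_force: [0.2, 0.3, -3.7]
gripper_width: 0.637
grip_force: 35.0
```

Emit:
servo_tool --pt "0 0 0" --pt "0 0 0" --pt "0 0 0" --pt "0 0 0" --pt "0 0 0" --spin '[0,0,0,0,0]'

```text
time_s: 37.77
tool_pos: [0.4452, 0.2841, 0.1922]
tcp_rot: [180.0, 0.0, 82.4]
contact_force: [1.3, 0.9, -3.9]
gripper_width: 0.637
grip_force: 35.0
```

Run:
```python
from h import *
tooldelta([.444,.285,.190])
w=snap('wrist','w15');t=snap('top','t15');s=snap('side','s15');q=telemetry.sense();p=q['tool_pos']
g=proj(w,[p[0],p[1],p[2]+.029]);e,st=lid(w,g,90);print('wrist lid',g,e,at(w,*e[0],p[2]+.029)-p)
print('dq',np.abs(q['dq']).max(),q['gripper_width'],q['grip_force'])
g=proj(s,[.469,.207,.036]);e,st=lid(s,g,14);e0,_=lid(load('side0'),g,14);print('light lid',g,e,e0)
e2,h2,st2=redc(s,(300,240,380,320));print('fibre side',e2,st2)
# whole-bench change check on washers / bystanders region, side view first vs now
d=np.abs(s['color'].astype(int)-load('side0')['color'].astype(int)).max(2)>60;d[:190]=0;d[:,:190]=0
n,l,st,ce=cv2.connectedComponentsWithStats(d.astype(np.uint8));print([x.tolist() for x in st[1:] if x[4]>25])
```

```text
tool delta cm [ 0.07 -0.13  0.22] [0.4452 0.2841 0.1922] [1.7999e+02 1.0000e-02 8.2430e+01] 37.7667
wrist lid [np.float64(281.87547480045595), np.float64(277.07397629924947)] ((281.88995361328125, 275.69091796875), (94.2342529296875, 108.15079498291016), 90.12647247314453) [0.000108   0.00074966 0.029     ]
dq 0.2511733225418679 0.6330938069153587 34.99842637684196
light lid [np.float64(264.53904595425564), np.float64(209.20339634247762)] ((264.5082092285156, 209.6534423828125), (9.421327590942383, 15.71723461151123), 87.18636322021484) ((264.407470703125, 209.64747619628906), (9.684842109680176, 15.677833557128906), 88.65454864501953)
fibre side ((334.7084655761719, 279.35540771484375), (11.432039260864258, 15.725990295410156), 98.48724365234375) [327 273  17  13 133]
[[249, 190, 18, 4, 49], [202, 197, 15, 51, 429], [253, 235, 20, 22, 391], [326, 273, 18, 14, 172], [316, 352, 22, 21, 335], [263, 369, 19, 12, 32]]
```

Only the expected things changed, and everything else is where it was. A last 2 mm trim, then settle and hand in.

Emit:
servo_tool --pt "0 -0.1 0.1" --pt "0 0 0.1" --pt "0 0 0" --pt "0 0 0" --pt "0 0 0" --spin '[0,0,0,0,0]'

```text
time_s: 38.33
tool_pos: [0.4439, 0.285, 0.1901]
tcp_rot: [-180.0, 0.0, 82.5]
contact_force: [-0.2, 0.2, -4.5]
gripper_width: 0.636
grip_force: 35.0
```

Emit:
servo_tool --pt "0 0 0" --pt "0 0 0" --pt "0 0 0" --pt "0 0 0" --pt "0 0 0" --spin '[0,0,0,0,0]'

```text
time_s: 38.75
tool_pos: [0.444, 0.285, 0.1901]
tcp_rot: [180.0, -0.0, 82.5]
contact_force: [0.1, -0.4, -3.7]
gripper_width: 0.637
grip_force: 35.0
```

Emit:
servo_tool --pt "0 0 0" --pt "0 0 0" --pt "0 0 0" --pt "0 0 0" --pt "0 0 0" --spin '[0,0,0,0,0]'

```text
time_s: 39.17
tool_pos: [0.444, 0.285, 0.1901]
tcp_rot: [180.0, -0.0, 82.5]
contact_force: [0.3, 0.6, -3.9]
gripper_width: 0.632
grip_force: 35.0
```

Run:
```python
from h import *
tooldelta([.444,.285,.190]); print(workorder.job_done())
```

```text
tool delta cm [ 0.   -0.    0.01] [0.444  0.285  0.1901] [180.   -0.   82.5] 39.1667
the job is handed in; nothing more can be done
None
```

I handed the job in at 39 s by the robot's clock: both washers are home on the stud, steel under fibre; the lighter transformer (about 2.3 N) stands on the mat; and the heavier one (about 3.7 to 4.3 N) is held upright and still, by my measurement 20 cm in front of the lens and centred on it.

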